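# Stand the pan lids upright in the lid rack

## Task

Put the two pan lids that lie on the bench away in the wire lid rack, each standing upright in its bay between the tines, down on the rails and centred, with its handle towards the front of the rack: the large blue-handled lid in the middle bay, in front of the one already stored, and the small red-handled lid in the front bay. Set them down gently rather than dropping them, and leave the stored lid, the jars, the bottle and the mortar where they are.

Things in the scene. Friction and masses are not known exactly. Their poses are not given: they have to be found in the camera images.
- rack: fixed steel wire lid rack, 250 mm long (x), 130 mm wide (y); origin at the centre of its footprint; front = its -x side. Lids rest their rims on two 8 mm rails along x at y = -30 and +30 mm, tops 22 mm above the bench, and sink in between. Three bays 70 mm apart along x. All bays lean 15 degrees: a lid's top edge leans to +x, its handle faces (-cos 15, 0, sin 15)
- bay_front (a point): front bay (x = -70 mm), for the small lid. Point: centre of its slot, midway between the rails at rail-top height (22 mm); axes as the rack's. A lid's mid-plane runs from here along (sin 15, 0, cos 15)
- bay_middle (a point): the same point of the middle bay (x = 0), for the large lid. Tines of every bay at y = -42 and +42 mm, 6 mm thick, parallel to the lid; the two behind it reach 95 mm up from the rails (62 mm in the front bay), the two in front 32 mm; 12 mm clear between front and rear tines
- bay_back (a point): the same point of the back bay (x = +70 mm), which already holds the stored lid
- large_lid_handle (a point): loose steel pan lid lying flat: disc 150 mm across, 6 mm thick, about 0.32 kg; on its centre a blue upright fin handle, 40 mm long along the lid's x axis, 12 mm thick along y, rising 40 mm above the disc. Point: middle of the fin, 31 mm above the disc's underside (28 mm from its mid-plane); z axis: the disc's normal, out of the handle side
- small_lid_handle (a point): loose steel pan lid lying flat: disc 114 mm across, 6 mm thick, about 0.2 kg; on its centre a red upright fin handle, 40 mm long along the lid's x axis, 12 mm thick along y, rising 40 mm above the disc. Point: middle of the fin, 31 mm above the disc's underside (28 mm from its mid-plane); z axis: the disc's normal, out of the handle side
- stored_lid_handle (a point): loose lid already stored in the back bay, must not be moved: disc 170 mm across, 6 mm thick, its top edge about 185 mm above the bench; black fin handle like the others, reaching 43 mm from the disc's mid-plane towards the middle bay. Point: on the handle, 28 mm from the mid-plane; z axis: the disc's normal, out of the handle side
- spice_jar_a_center (a point): loose spice jar with a brown body and black cap, 54 mm diameter, 110 mm tall, upright; point at its centre, 55 mm above the bench; stands just beyond the rim of the large lid, off one end of its handle; must not be moved
- spice_jar_b_center (a point): loose spice jar with a yellow body and red cap, 54 mm diameter, 110 mm tall, upright; point at its centre, 55 mm above the bench; stands just beyond the rim of the small lid, off one end of its handle; must not be moved
- mortar: white ceramic mortar, loose, 88 mm across, 56 mm tall (with a pestle sticking out to 78 mm); origin at the centre of its underside; must not be moved
- sauce_bottle: clear sauce bottle with a red cap, loose, 56 mm diameter, 170 mm tall; origin at the centre of its underside; must not be moved
Things that resemble listed ones, but are neither listed nor needed, are in the scene too. What is shaped like the part that bears small_lid_handle but brown, green or yellow is not meant.

How it is judged:
At the end, for the whole second after the job is handed in: Large lid in the middle bay, small lid in the front bay, handles to the front: rims down on the rails (within 12 mm), between the tines (within 18 mm), centred within 12 mm, 60 to 92 degrees from flat and square to the rack within 24 degrees (x of large_lid_handle in the frame of bay_middle between -0.027 and 0.009 m and y of large_lid_handle in the frame of bay_middle between -0.012 and 0.012 m and z of large_lid_handle in the frame of bay_middle between 0.0586 and 0.0856 m and angle between large_lid_handle's own z axis and vertical between 1.05 and 1.6 rad and angle between the z axis of each of large_lid_handle, small_lid_handle and the x axis of rack, either way round below 0.42 rad and x of small_lid_handle in the frame of bay_front between -0.0324 and 0.0036 m and y of small_lid_handle in the frame of bay_front between -0.012 and 0.012 m and z of small_lid_handle in the frame of bay_front between 0.039 and 0.066 m and angle between small_lid_handle's own z axis and vertical between 1.05 and 1.6 rad); the robot touches nothing.
It fails at once if a spice jar is moved or tipped over 30 mm (distance of any of spice_jar_a_center, spice_jar_b_center from where it was at the start of the episode above 0.03 m).
It fails at once if the mortar or the sauce bottle is moved over 30 mm (distance of any of mortar, sauce_bottle from where it was at the start of the episode above 0.03 m).
It fails at once if the stored lid is moved over 20 mm (distance of stored_lid_handle from where it was at the start of the episode above 0.02 m).
It fails at once if a lid hits the rack with over 60 N (contact force between any of large_lid, small_lid and rack above 60 N).
It also fails if it takes over 61 s, if anything falls off the work surface, if the arm or the gripper's body presses on something with over 40 N, if the wrist force passes 120 N, or if a joint passes its speed limit or range.

## Robot

A 6-joint arm with a two-finger parallel gripper is mounted at the origin on the work surface. World frame = base frame: x ahead of the robot, y to its left, z up, the work surface at z = 0. Lengths are in m, angles in rad, forces in N, time in s.
With the tool pointing down it reaches from about 0.275 to 0.825 m from the base axis. Payload 4.9 kg.
Tool frame: the origin (TCP) lies midway between the tips of the shut fingers; the grasp point (between the pads) lies 19 mm behind it (grip_point_offset is the distance from the TCP to the grasp point, in m); z points along the fingers, x is the direction in which the jaws open and shut, and the axes are right-handed (so a half turn about z gives the same grasp; the last joint's range is limited). The gripper opens to 85 mm and grips with 20 to 120 N. Pads are 22 mm wide; open, the fingers measure 114 mm over their backs; the gripper's body (76 mm by 85 mm) begins 54 mm behind the grasp point. The pads swing forward as they close: fully open they stand 13 mm farther back than shut.
Start: joints at [-1.431, 0.326, -0.193, 1.052, 0, 1.437], TCP at [0.149, -0.53, 0.231] pointing down, gripper open.
Joint ranges: [-2.65, 2.65], [-0.97, 1.79], [-1.3, 1.35], [-1.93, 2.1], [-1.47, 1.37], [-3.14, 3.14]. Speed limits (rad/s): [2.57, 2.57, 3.14, 3.14, 3.14, 3.14].

## Interface

Orientations are given as a rotation vector (axis times angle).
In Python, from cell import * gives the robot as it stands. Calls block until the motion is done:
- movep(position, orientation): joint-space move of the TCP to a pose.
- move_l(position, velocity=0.15, rot=None, until_force=None): straight line of the TCP; rot=None keeps the orientation; velocity is the mean speed in m/s. With until_force (N) it stops when the force on the tool has changed by that much, and returns True; else False.
- set_joints(angles): joint-space move.
- let_go() and grab(newtons=None): open the fingers fully, or close them until they stop; newtons is the grip in N (None keeps the last).
- sleep(seconds).
- ik(position, orientation): joint angles nearest the present ones, or None.
- get_state(): the state.
- grab_frame(name): name is "scene" or "top" or "wrist"; returns a dict with "img" (384x512x3 uint8, red, green, blue), "fx", "fy", "cx", "cy" (pixels), "cam_to_world" (4x4, takes a point from camera to world coordinates); the wrist camera has in their place "T_tool_cam" (4x4, takes a point from camera to tool coordinates, whose origin is the TCP and whose axes are the tool frame's). Camera axes: x right, y down, z forward; pixel columns grow to the right and rows downward; lengths in m; the calibration is good to about 2 mm. A picture is of the moment at which its call begins: read the wrist's pose just before it. There is no depth.
A pose or a line that the arm cannot do raises MotionError and nothing moves.
- sign_off(): hands the job in, once; it reports no verdict.
Trained networks look in the newest picture that a camera, given by its name, has taken for a name from the list of things; names that differ only in an ending like _2 or _b are one class to them, and where a whole thing is asked for, a point or a joint stands for the part that bears it (a point fixed in the world has none). Each returns a list of dicts, best first, with "score" (0 to 1); they miss things now and then, are a little off and sometimes report something else, mostly with a low value. They report only what shows in the picture. A call takes as long as a camera call. They do not tell look-alikes from the thing itself.
- spot_in(camera, name): "centre" ([column, row] in pixels, amid what is visible of it).
- silhouettes(camera, name): "mask" (384x512 bool, what is visible of it) and "centre" ([column, row] in pixels, amid what is visible of it).
- tip_of(camera, name): "centre" ([column, row] in pixels: a listed point, or the origin of a listed thing).
The state is a dict: "clock": time; "q": joint angles; "joint_velocities": joint speeds; "tau": joint torques, N m; "position": TCP position; "eef_rot": TCP orientation; "contact_force": force on the tool from outside, world axes, zero at the start; "wrist_torque": the same for the moment, N m; "finger_gap": opening from 0.0 (shut) to 1.0 (fully open).
Only numpy, scipy, OpenCV 4.12 (cv2) and the standard library are available. Lean on these libraries where they do the work, as an engineer would, in place of code of your own. Each camera call takes 0.05 s, during which the arm holds its last target. There are 200 camera calls.

## Working session

There is one attempt and no reset: what is moved stays moved. The work goes in short steps, each a Python script; the robot and the scene stay as the last script left them, time stands still between calls to the robot, and variables do not carry over. Pictures are saved under pics/ and viewed, about 8 in all and at most 12, crops included, and the job is handed in when it is done.

```bash
mkdir -p pics; ls; cat > h.py <<'E'
from cell import *
import numpy as np, cv2
from scipy.spatial.transform import Rotation as R
def save(n,f): cv2.imwrite('pics/'+n,cv2.cvtColor(f['img'],cv2.COLOR_RGB2BGR))
def ray(f,px,T=None):
    T=np.array(f['cam_to_world']) if T is None else T
    d=np.array([(px[0]-f['cx'])/f['fx'],(px[1]-f['cy'])/f['fy'],1.]); return T[:3,3],T[:3,:3]@d
def at_z(f,px,z,T=None):
    o,d=ray(f,px,T); return o+d*(z-o[2])/d[2]
def proj(f,P,T=None):
    T=np.array(f['cam_to_world']) if T is None else T
    p=T[:3,:3].T@(np.array(P)-T[:3,3]); return np.array([f['fx']*p[0]/p[2]+f['cx'],f['fy']*p[1]/p[2]+f['cy']])
E
python3 - <<'E'
from h import *
F={}
for c in("scene","top"):
    F[c]=f=grab_frame(c); save(c+'.png',f); print(c,np.round(f['cam_to_world'],3).tolist(),f['fx'])
Z=dict(rack=0,bay_front=.022,bay_middle=.022,bay_back=.022,large_lid_handle=.031,small_lid_handle=.031,stored_lid_handle=.1,spice_jar_a_center=.055,mortar=0,sauce_bottle=0)
for c in F:
  for n,z in Z.items():
    for d in tip_of(c,n)[:4]:
        print(c,n,round(d['score'],2),np.round(d['centre'],1),np.round(at_z(F[c],d['centre'],z),3))
a=np.hstack([cv2.imread('pics/scene.png'),cv2.imread('pics/top.png')])
E
```

```text
pics
scene [[0.463, 0.739, -0.489, 1.086], [0.886, -0.379, 0.266, -0.356], [0.012, -0.557, -0.831, 1.01], [0.0, 0.0, 0.0, 1.0]] 450.2087209604503
top [[-0.039, -0.977, 0.21, 0.375], [-0.999, 0.039, -0.004, -0.054], [-0.004, -0.209, -0.978, 0.998], [0.0, 0.0, 0.0, 1.0]] 382.21179719423
scene rack 0.91 [352.4 154.3] [0.533 0.247 0.   ]
scene rack 0.66 [382.9 120.9] [0.47  0.399 0.   ]
scene bay_front 0.97 [333.9 153.5] [0.519 0.19  0.022]
scene bay_middle 0.72 [353.3 146.2] [0.522 0.252 0.022]
scene bay_back 0.61 [374.9 139.2] [0.529 0.321 0.022]
scene large_lid_handle 0.72 [153.2 211.7] [ 0.472 -0.318  0.031]
scene small_lid_handle 0.98 [327.6 247.2] [0.754 0.018 0.031]
scene small_lid_handle 0.91 [192.6 309.9] [ 0.746 -0.327  0.031]
scene small_lid_handle 0.82 [250.9 246.5] [ 0.669 -0.144  0.031]
scene small_lid_handle 0.56 [295.5 194.3] [0.59  0.024 0.031]
scene stored_lid_handle 0.63 [334.4 154.6] [0.567 0.146 0.1  ]
scene stored_lid_handle 0.61 [381.1 119. ] [0.523 0.324 0.1  ]
scene spice_jar_a_center 0.63 [107.6 219.5] [ 0.458 -0.424  0.055]
scene mortar 0.88 [250.4 164.3] [ 0.433 -0.025  0.   ]
scene mortar 0.5 [354.1 148. ] [0.516 0.264 0.   ]
scene sauce_bottle 0.65 [139.8 302.1] [ 0.663 -0.426  0.   ]
top rack 0.97 [131.  218.7] [0.527 0.257 0.   ]
top bay_front 0.69 [158.4 215.5] [0.529 0.18  0.022]
top bay_middle 0.58 [130.9 213.8] [0.537 0.251 0.022]
top small_lid_handle 0.94 [219.  189.9] [0.589 0.021 0.031]
top small_lid_handle 0.86 [277.4 158.4] [ 0.667 -0.134  0.031]
top small_lid_handle 0.76 [347.7 126.2] [ 0.75  -0.327  0.031]
top small_lid_handle 0.18 [383.5 161.3] [ 0.648 -0.412  0.031]
top stored_lid_handle 0.58 [ 93.2 211.4] [0.533 0.317 0.1  ]
top spice_jar_a_center 0.55 [398.5 230.1] [ 0.464 -0.42   0.055]
top mortar 0.91 [243.  245.6] [ 0.445 -0.035  0.   ]
top sauce_bottle 0.69 [386.8 162.2] [ 0.654 -0.432  0.   ]
```

View pics/top.png

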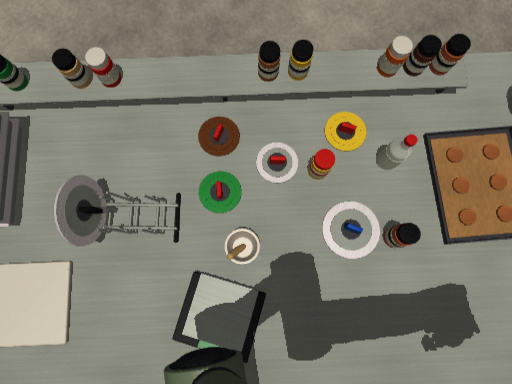

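View pics/scene.png

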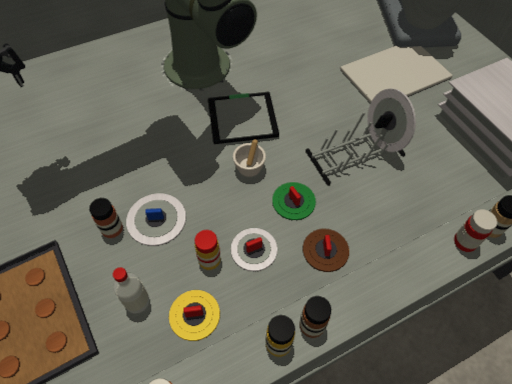

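The top view shows the large lid near (352,229) and the correct small lid, with the white rim, near (277,161). The rack is near (131,215) with its front towards world −y. Next I'll take close wrist views.

```bash
cat >> h.py <<'E'
import pickle
def wrist(name=None):
    s=get_state(); f=grab_frame('wrist')
    T=np.eye(4); T[:3,:3]=R.from_rotvec(s['eef_rot']).as_matrix(); T[:3,3]=s['position']
    f['cam_to_world']=T@np.array(f['T_tool_cam'])
    if name: save(name+'.png',f); pickle.dump(f,open('pics/'+name+'.pkl','wb'))
    return f
E
python3 - <<'E'
from h import *
s=get_state(); print(s['clock'],s['eef_rot'],np.round(R.from_rotvec(s['eef_rot']).as_matrix(),2).tolist())
D=lambda yaw:R.from_euler('z',yaw)*R.from_euler('x',np.pi)
def go(p,yaws):
    for y in yaws:
        r=(D(y)).as_rotvec()
        if ik(p,r) is not None: movep(p,r); return y
    print('no ik',p)
Y=[0,np.pi/2,-np.pi/2,np.pi]
for n,p in dict(large=[.43,-.31,.27],small=[.6,-.14,.27],rackA=[.45,.12,.33],rackB=[.5,.22,.36]).items():
    try: print(n,go(p,Y))
    except MotionError as e: print(n,e); continue
    f=wrist(n); c=f['cam_to_world']; print(np.round(c[:3,3],3),np.round(c[:3,2],2))
    for k,z in (dict(large_lid_handle=.031,small_lid_handle=.031,spice_jar_a_center=.055) if n[0]!='r' else dict(rack=0,bay_front=.022,bay_middle=.022,bay_back=.022,stored_lid_handle=.1)).items():
        for d in tip_of('wrist',k)[:3]: print(' ',k,round(d['score'],2),np.round(d['centre'],1),np.round(at_z(f,d['centre'],z),4))
print(np.round(f['T_tool_cam'],3).tolist(),f['fx'],get_state()['clock'])
m=cv2.imread('pics/large.png'),cv2.imread('pics/small.png'),cv2.imread('pics/rackA.png'),cv2.imread('pics/rackB.png')
cv2.imwrite('pics/m.png',cv2.resize(np.vstack([np.hstack(m[:2]),np.hstack(m[2:])]),(800,600),interpolation=cv2.INTER_AREA))
E
```

```text
1.1 [-2.50380196e+00  1.89748163e+00  1.35892681e-05] [[0.27, -0.96, 0.0], [-0.96, -0.27, 0.0], [-0.0, -0.0, -1.0]]
large 0
[ 0.429 -0.228  0.412] [-0.   -0.33 -0.95]
  large_lid_handle 0.71 [296.7 161.7] [ 0.4759 -0.3152  0.031 ]
  small_lid_handle 0.74 [471.6   5.3] [ 0.6643 -0.1376  0.031 ]
  small_lid_handle 0.65 [498.1 173.4] [ 0.7443 -0.3316  0.031 ]
  spice_jar_a_center 0.57 [279.5 248.3] [ 0.4541 -0.43    0.055 ]
small 0
[ 0.599 -0.058  0.412] [-0.   -0.33 -0.94]
  large_lid_handle 0.88 [174.8 274.3] [ 0.4692 -0.3179  0.031 ]
  small_lid_handle 0.86 [390.2  18. ] [0.7449 0.0199 0.031 ]
  small_lid_handle 0.66 [308.4 153.5] [ 0.6605 -0.1346  0.031 ]
  spice_jar_a_center 0.85 [167.1 344.3] [ 0.4533 -0.428   0.055 ]
rackA 0
[0.45  0.203 0.472] [ 0.   -0.33 -0.94]
  rack 0.67 [317.1  59.3] [0.5324 0.2462 0.    ]
  bay_front 0.67 [314.7 109. ] [0.5291 0.1776 0.022 ]
  bay_middle 0.75 [318.1  56.1] [0.5297 0.2482 0.022 ]
rackB 0
[0.5   0.304 0.501] [ 0.   -0.33 -0.94]
  rack 0.62 [280.4 128.2] [0.5318 0.245  0.    ]
  rack 0.42 [235.6 274.2] [ 0.4496 -0.039   0.    ]
  bay_front 0.73 [277.  169.5] [0.5262 0.1799 0.022 ]
  bay_middle 0.7 [282.7 127. ] [0.534  0.2494 0.022 ]
  bay_back 0.73 [286.5  80.7] [0.538  0.3182 0.022 ]
  stored_lid_handle 0.87 [289.2  83.8] [0.5353 0.3122 0.1   ]
  stored_lid_handle 0.56 [279.2 126.6] [0.5237 0.2588 0.1   ]
[[1.0, -0.0, 0.001, -0.001], [0.0, 0.945, 0.327, -0.083], [-0.001, -0.327, 0.945, -0.142], [0.0, 0.0, 0.0, 1.0]] 296.2498776952594 6.1
```

View pics/m.png

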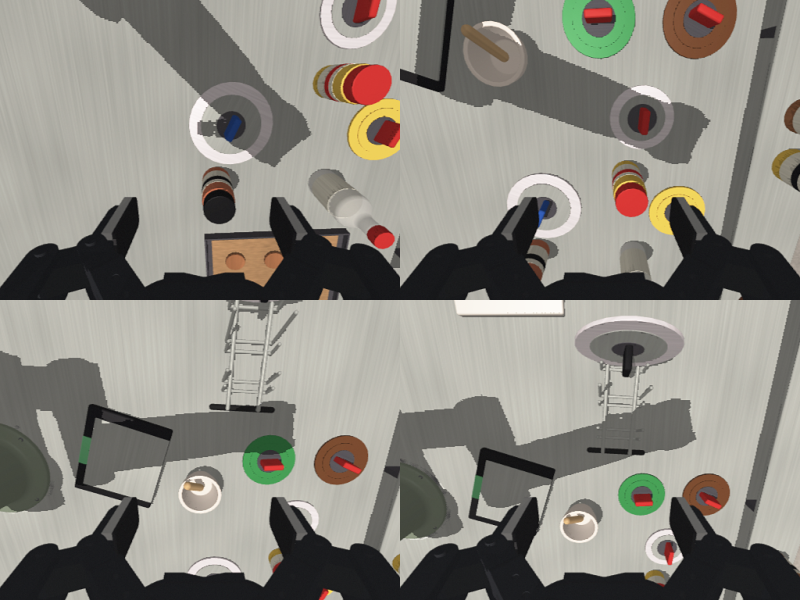

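```bash
cat >> h.py <<'E'
from scipy.optimize import minimize
def finmask(f,col):
    h=cv2.cvtColor(f['img'],cv2.COLOR_RGB2HSV); H,S,V=[h[...,i].astype(int) for i in range(3)]
    return (S>150)&(V>40)&(((H>100)&(H<130)) if col=='b' else ((H<6)|(H>174)))
def fitfin(frames,col,x0,yaw0):
    M=[]
    for f in frames:
        m=finmask(f,col); c=proj(f,[*x0,.03]); yy,xx=np.mgrid[:384,:512]
        M.append((f,m&(np.hypot(xx-c[0],yy-c[1])<28)))
    def cost(p):
        J=0; co,si=np.cos(p[2]),np.sin(p[2])
        for f,m in M:
            P=[proj(f,[p[0]+co*a-si*b,p[1]+si*a+co*b,z]) for a in(-.02,.02) for b in(-.006,.006) for z in(.006,.046)]
            im=np.zeros((384,512),np.uint8); hull=cv2.convexHull((np.array(P)*16).astype(np.int32).reshape(-1,1,2))
            cv2.fillConvexPoly(im,hull,1,cv2.LINE_8,4); J+=1-(m&(im>0)).sum()/max(1,(m|(im>0)).sum())
        return J/len(M)
    best=None
    for y in yaw0+np.linspace(-.6,.6,7):
        r=minimize(cost,[*x0,y],method='Nelder-Mead',options=dict(initial_simplex=[[*x0,y],[x0[0]+.008,x0[1],y],[x0[0],x0[1]+.008,y],[*x0,y+.2]],xatol=1e-4,fatol=1e-4))
        if best is None or r.fun<best.fun: best=r
    return best.x,best.fun,[int(m.sum()) for _,m in M]
E
python3 - <<'E'
from h import *
L=pickle.load(open('pics/large.pkl','rb'));S=pickle.load(open('pics/small.pkl','rb'));A=pickle.load(open('pics/rackA.pkl','rb'));B=pickle.load(open('pics/rackB.pkl','rb'))
top=grab_frame('top'); sc=grab_frame('scene')
for fr in ([L],[L,sc]): print('large',fitfin(fr,'b',[.472,-.317],-1.4))
for fr in ([S],[S,sc]): print('small',fitfin(fr,'r',[.663,-.135],-1.5))
# black bar at rack front
for n,f in (('A',A),('B',B)):
    g=f['img'].max(2); m=(g<45).astype(np.uint8); c=proj(f,[.52,.125,.0]); print(n,c)
    m2=np.zeros_like(m); r0,c0=int(c[1]),int(c[0]); m2[r0-30:r0+30,c0-60:c0+60]=m[r0-30:r0+30,c0-60:c0+60]
    k,l,st,ce=cv2.connectedComponentsWithStats(m2)
    for i in range(1,k):
        if st[i,4]>40:
            (u,v),(w,h),a=cv2.minAreaRect(np.argwhere(l==i)[:,::-1].astype(np.float32)); bp=cv2.boxPoints(((u,v),(w,h),a))
            print(st[i,4],np.round([at_z(f,q,.005)[:2] for q in bp],4).tolist())
I=cv2.cvtColor(A['img'],cv2.COLOR_RGB2BGR)[0:150,230:400]; J=cv2.cvtColor(B['img'],cv2.COLOR_RGB2BGR)[70:220,200:370]
cv2.imwrite('pics/crop.png',cv2.resize(np.hstack([I,J]),(780,344),interpolation=cv2.INTER_CUBIC))
E
```

```text
large (array([ 0.47679757, -0.31942273, -1.9030901 ]), np.float64(0.21923076923076923), [406])
large (array([ 0.47653086, -0.31945299, -1.90583955]), np.float64(0.25755340304060553), [406, 169])
small (array([ 0.66509134, -0.13712493, -1.52320664]), np.float64(0.16078431372549018), [429])
small (array([ 0.66503149, -0.13572753, -1.52544687]), np.float64(0.19112215909090907), [429, 172])
A [304.66768508 142.57596324]
127 [[0.4625, 0.1308], [0.4631, 0.1412], [0.4933, 0.1392], [0.4929, 0.1287]]
235 [[0.5022, 0.1278], [0.5023, 0.1392], [0.5541, 0.137], [0.5544, 0.1255]]
119 [[0.5615, 0.136], [0.5896, 0.136], [0.5907, 0.1251], [0.5623, 0.1251]]
B [272.33142431 196.13550583]
107 [[0.4626, 0.1401], [0.4908, 0.1401], [0.4908, 0.1289], [0.4623, 0.1289]]
185 [[0.501, 0.1277], [0.5015, 0.1394], [0.5529, 0.1366], [0.5527, 0.1249]]
92 [[0.5633, 0.1346], [0.5899, 0.1346], [0.5904, 0.1252], [0.5637, 0.1252]]
```

View pics/crop.png

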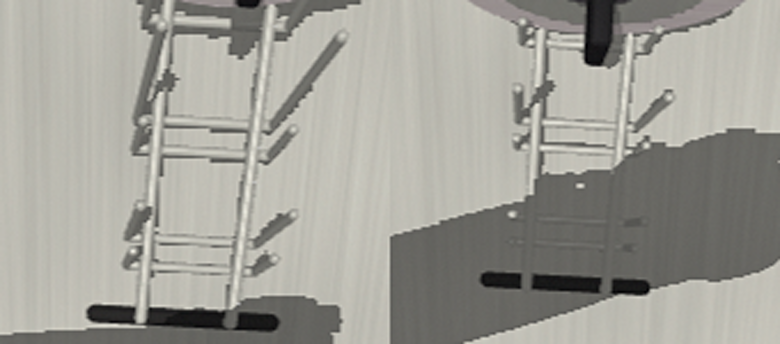

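The crops show the rack clearly, with its tine tips and rails. I'll fit the rack pose to the tip pixels, the bar and the rails.

```bash
cat > rackfit.py <<'E'
from h import *
from scipy.optimize import least_squares
A=pickle.load(open('pics/rackA.pkl','rb'));B=pickle.load(open('pics/rackB.pkl','rb'))
k=780/340
pa=lambda u,v:np.array([230+u/k,v/k]); pb=lambda u,v:np.array([200+(u-390)/k,70+v/k])
c,s=np.cos(np.radians(15)),np.sin(np.radians(15))
def tine(bx,y,off,h,vert):
    a=h/c if vert else h; return np.array([bx+off*c+a*s,y,.022-off*s+a*c])
# image right = world +x = rack -y
def obs(vert):
    t=lambda b,side,o,h:tine(b,side*.042,o*.009,h,vert)
    return [(A,pa(343,36),t(0,-1,1,.095)),(A,pa(294,129),t(0,-1,-1,.032)),(A,pa(293,214),t(-.07,-1,1,.062)),(A,pa(273,259),t(-.07,-1,-1,.032)),
 (A,pa(139,206),t(-.07,1,1,.062)),(A,pa(131,254),t(-.07,1,-1,.032)),(A,pa(137,147),t(0,1,-1,.032)),
 (B,pb(670,97),t(0,-1,1,.095)),(B,pb(647,146),t(0,-1,-1,.032)),(B,pb(512,214),t(-.07,1,1,.062)),(B,pb(517,141),t(0,1,-1,.032)),(B,pb(518,89),t(0,1,1,.095))]
def w(p,P): return np.array([p[0]+np.cos(p[2])*P[0]-np.sin(p[2])*P[1],p[1]+np.sin(p[2])*P[0]+np.cos(p[2])*P[1],P[2]])
if __name__=='__main__':
    for vert in(0,1):
        O=obs(vert)
        r=least_squares(lambda p:np.concatenate([proj(f,w(p,P))-u for f,u,P in O]),[.53,.25,1.53],loss='soft_l1')
        print(vert,np.round(r.x,4),np.degrees(r.x[2]),r.cost); print(np.round(np.array([proj(f,w(r.x,P))-u for f,u,P in O]),1).tolist(),w(r.x,[-.125,0,0]))
E
python3 rackfit.py
```

```text
0 [0.5326 0.2466 1.5189] 87.02668036028555 14.91380098286261
[[-0.7, 0.7], [-0.6, 0.5], [0.2, 0.4], [0.5, 0.1], [0.6, 0.3], [0.8, -0.9], [2.6, -11.0], [-0.7, 0.2], [-0.6, -0.4], [0.1, 0.3], [-0.3, -1.2], [-0.4, 0.1]] [0.52613227 0.12181124 0.        ]
1 [0.5322 0.246  1.5187] 87.01455515234626 14.234403738757514
[[0.2, -0.3], [-0.6, 0.7], [0.4, 0.5], [0.4, 0.5], [0.5, 0.4], [0.6, -0.6], [2.4, -10.9], [-0.5, 0.2], [-0.8, -0.0], [-0.2, 0.7], [-0.6, -0.9], [-0.7, 0.0]] [0.52567905 0.12117208 0.        ]
```

```bash
cat >> h.py <<'E'
RACK=np.array([.5324,.2463,np.radians(87.02)])
Rr=R.from_euler('z',RACK[2]).as_matrix(); c15,s15=np.cos(np.radians(15)),np.sin(np.radians(15))
SL=Rr@[s15,0,c15]
LID=dict(large=(.4766,-.3195,-1.905,0.,.0687),small=(.6650,-.1364,-1.525,-.07,.0485))
def tool(lp,lR,t,sg,g=.032,gx=-.003):
    z=np.array([np.sin(t),0,-np.cos(t)]); x=np.array([0,sg,0.]); M=np.stack([x,np.cross(z,x),z],1)
    return lp+lR@(np.array([gx,0,g])+.019*z), R.from_matrix(lR@M).as_rotvec()
def lid_pick(n):
    x,y,w,_,_=LID[n]; return np.array([x,y,.003]),R.from_euler('z',w).as_matrix()
def lid_place(n,up=0):
    _,_,_,bx,a=LID[n]; p=np.array([RACK[0],RACK[1],.022])+Rr@[bx,0,0]+SL*(a+up)
    zz=Rr@[-c15,0,s15]; xx=-SL; return p,np.stack([xx,np.cross(zz,xx),zz],1)
E
python3 - <<'E'
from h import *
for n in LID:
  for t in (15,25,30,35,45):
    for sg in(1,-1):
      res=[]
      for up in (.0,.1,.2): 
        p,r=tool(*lid_pick(n),np.radians(t),sg); res.append(ik(p+[0,0,up],r))
      for up in (.12,.06,0): res.append(ik(*tool(*lid_place(n,up),np.radians(t),sg)))
      print(n,t,sg,[None if q is None else np.round(q,1).tolist() for q in res][::1])
E
```

```text
large 15 1 [[-0.6, 0.6, -0.4, 0.5, -0.3, 1.3], [-0.6, 0.4, -0.4, 0.7, -0.3, 1.3], [-0.6, 0.3, -0.2, 0.9, -0.3, 1.3], [-0.1, 0.5, -0.5, 0.7, 1.0, 1.5], [-0.1, 0.6, -0.5, 0.6, 1.0, 1.4], [-0.2, 0.7, -0.5, 0.6, 1.0, 1.3]]
large 15 -1 [[-0.6, 0.6, -0.4, 0.5, -0.3, -1.8], [-0.6, 0.4, -0.4, 0.7, -0.3, -1.8], [-0.6, 0.3, -0.2, 0.9, -0.3, -1.8], [-0.1, 0.5, -0.5, 0.7, 1.0, -1.7], [-0.1, 0.6, -0.5, 0.6, 1.0, -1.7], [-0.2, 0.7, -0.5, 0.6, 1.0, -1.8]]
large 25 1 [[-0.5, 0.6, -0.5, 0.4, -0.4, 1.4], [-0.5, 0.5, -0.4, 0.6, -0.4, 1.4], [-0.5, 0.4, -0.3, 0.9, -0.4, 1.4], [-0.1, 0.4, -0.4, 0.7, 0.9, 1.6], [-0.1, 0.5, -0.5, 0.6, 0.9, 1.5], [-0.1, 0.6, -0.5, 0.5, 0.9, 1.5]]
large 25 -1 [[-0.5, 0.6, -0.5, 0.4, -0.4, -1.8], [-0.5, 0.5, -0.4, 0.6, -0.4, -1.8], [-0.5, 0.4, -0.3, 0.9, -0.4, -1.8], [-0.1, 0.4, -0.4, 0.7, 0.9, -1.6], [-0.1, 0.5, -0.5, 0.6, 0.9, -1.6], [-0.1, 0.6, -0.5, 0.5, 0.9, -1.7]]
large 30 1 [[-0.5, 0.6, -0.5, 0.4, -0.5, 1.4], [-0.5, 0.5, -0.4, 0.6, -0.5, 1.4], [-0.5, 0.4, -0.3, 0.8, -0.5, 1.4], [-0.0, 0.4, -0.4, 0.7, 0.8, 1.6], [-0.0, 0.5, -0.5, 0.6, 0.8, 1.6], [-0.1, 0.6, -0.5, 0.5, 0.
[... 2635 characters left out ...]
2, 0.6, -0.5, 0.6, 0.7, 1.4]]
small 35 -1 [[-0.1, 0.8, -0.2, 0.5, -0.6, -1.7], [-0.1, 0.6, -0.1, 0.7, -0.6, -1.7], [-0.1, 0.6, -0.0, 0.9, -0.6, -1.7], [-0.1, 0.4, -0.4, 0.8, 0.7, -1.7], [-0.2, 0.5, -0.5, 0.7, 0.7, -1.7], [-0.2, 0.6, -0.5, 0.6, 0.7, -1.7]]
small 45 1 [[-0.0, 0.8, -0.2, 0.5, -0.8, 1.5], [-0.0, 0.7, -0.1, 0.7, -0.8, 1.5], [-0.0, 0.6, -0.0, 0.9, -0.8, 1.5], [-0.0, 0.4, -0.4, 0.8, 0.5, 1.6], [-0.1, 0.4, -0.5, 0.7, 0.5, 1.5], [-0.1, 0.5, -0.5, 0.6, 0.5, 1.5]]
small 45 -1 [[-0.0, 0.8, -0.2, 0.5, -0.8, -1.6], [-0.0, 0.7, -0.1, 0.7, -0.8, -1.6], [-0.0, 0.6, -0.0, 0.9, -0.8, -1.6], [-0.0, 0.4, -0.4, 0.8, 0.5, -1.6], [-0.1, 0.4, -0.5, 0.7, 0.5, -1.6], [-0.1, 0.5, -0.5, 0.6, 0.5, -1.6]]
```

```bash
cat >> h.py <<'E'
T30=np.radians(30)
def pick(n):
    p,r=tool(*lid_pick(n),T30,1); let_go()
    movep(p+[0,0,.13],r); print('touch',move_l(p,.12,until_force=8))
    s=get_state(); print('z err',np.round(s['position']-p,4)); grab(70)
    s=get_state(); print('gap',s['finger_gap'],s['clock']); move_l(p+[0,0,.2],.2); s=get_state(); print('F',np.round(s['contact_force'],1),s['finger_gap'],s['clock'])
E
python3 - <<'E'
from h import *
pick('large')
P,r=tool(*lid_place('large',.14),T30,1); movep(P,r); f=wrist('heldL'); g=grab_frame('scene'); save('sceneL.png',g)
print(get_state()['clock'],get_state()['finger_gap'])
a=cv2.imread('pics/heldL.png');b=cv2.resize(cv2.imread('pics/sceneL.png')[40:232,230:486],(512,384))
cv2.imwrite('pics/L.png',cv2.resize(np.hstack([a,b]),(800,300)))
E
```

```text
touch False
z err [ 0.0006 -0.0003  0.0007]
gap 0.13232116400617733 10.3917
F [ 1.4  0.3 -3.8] 0.12807145963507507 11.5417
13.7583 0.13077353782394646
```

View pics/L.png

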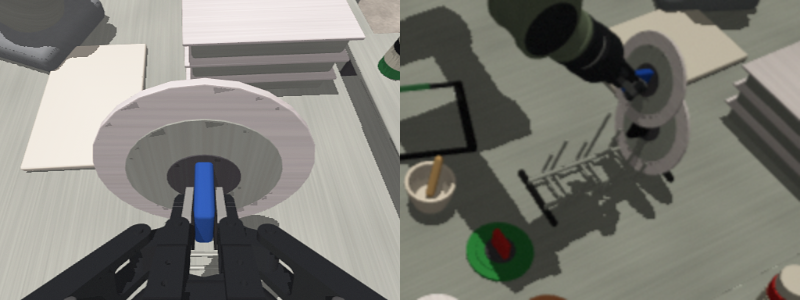

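The large lid is held squarely. The wrist view shows it centred at about (205,165), with the fin between the pads. I'll fit the held-lid pose from the rim outline before inserting.

```bash
cat >> h.py <<'E'
from scipy.optimize import least_squares
def heldfit(n,f,rad,up):
    """offset of the lid (slot dir, lateral, normal; tilt about fin-side axis, about fin axis) from its nominal held pose"""
    m=silhouettes('wrist',n+'_lid_handle'); m=m[0]['mask'].astype(np.uint8)
    cs,_=cv2.findContours(m,cv2.RETR_EXTERNAL,cv2.CHAIN_APPROX_NONE); C=max(cs,key=cv2.contourArea)[:,0,:].astype(float)
    lp,lR=lid_place(n,up)
    def out(p,N=240):
        Rm=lR@R.from_euler('yx',[p[3],p[4]]).as_matrix(); ctr=lp+lR@np.array(p[:3]); a=np.linspace(0,2*np.pi,N)
        pts=[]
        for z in(-.003,.003): pts+= [proj(f,ctr+Rm@[rad*np.cos(t),rad*np.sin(t),z]) for t in a]
        return cv2.convexHull(np.array(pts,np.float32))
    h0=out([0]*5); ctr=h0[:,0].mean(0)
    K=C[(C[:,1]<ctr[1]+10)&(C[:,1]>2)]
    res=lambda p:np.concatenate([[cv2.pointPolygonTest(out(p),tuple(map(float,q)),True) for q in K[::3]],np.array(p)*[300,300,600,60,60]])
    r=least_squares(res,[0]*5,loss='soft_l1',diff_step=1e-3,x_scale=[.01,.01,.01,.1,.1])
    print(n,'offs mm',np.round(r.x[:3]*1e3,1),'tilt deg',np.round(np.degrees(r.x[3:]),1),'rms',np.sqrt(np.mean(res(r.x)[:-5]**2)),'rms0',np.sqrt(np.mean(res([0]*5)[:-5]**2)))
    I=cv2.cvtColor(f['img'],cv2.COLOR_RGB2BGR)
    cv2.polylines(I,[out([0]*5).astype(int)],True,(0,0,255)); cv2.polylines(I,[out(r.x).astype(int)],True,(0,255,0)); cv2.imwrite('pics/fit_%s.png'%n,I)
    return r.x
E
python3 - <<'E'
from h import *
f=wrist(); s=get_state(); P,r=tool(*lid_place('large',.14),T30,1); print(s['position']-P)
heldfit('large',f,.075,.14)
E
```

```text
[ 2.91541544e-04 -4.46322887e-04 -3.96289634e-05]
large offs mm [ 0.8 -0.5 -0.3] tilt deg [ 0.4 -0.2] rms 0.48983299479605863 rms0 1.8344324917588044
```

View pics/fit_large.png

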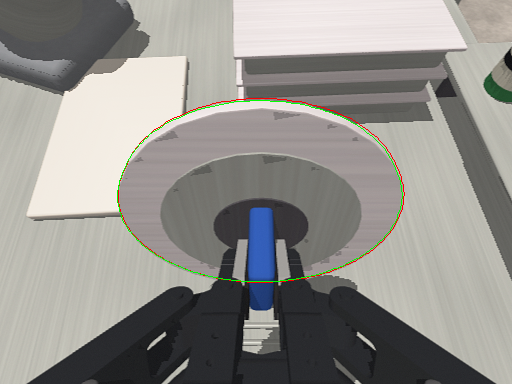

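The held pose matches nominal to within 1 mm, and the predicted outline overlays the rim. Next I insert it, guarded by force.

```bash
cat >> h.py <<'E'
def insert(n):
    q=lambda up:tool(*lid_place(n,up),T30,1)[0]
    t=move_l(q(.015),.10,until_force=10); s=get_state(); print('leg1',t,'up',(s['position']-q(0))@SL,np.round(s['contact_force'],1))
    if t: return False
    t=move_l(q(-.008),.025,until_force=6); s=get_state(); print('leg2',t,'up',(s['position']-q(0))@SL,np.round(s['contact_force'],1),s['clock']); return t
E
python3 - <<'E'
from h import *
print(insert('large'))
g=grab_frame('scene'); save('insL.png',g)
print([ (round(d['score'],2),np.round(d['centre'],1)) for d in tip_of('scene','large_lid_handle')[:2]], proj(g,lid_place('large')[0]+lid_place('large')[1]@[0,0,.028]))
cv2.imwrite('pics/insLc.png',cv2.resize(cv2.imread('pics/insL.png')[60:220,270:470],(800,640))[:600])
E
```

```text
leg1 False up 0.015704406424123362 [ 0.3 -0.6 -3.8]
leg2 True up -0.0013010188445941931 [ 0.2 -0.2  3.6] 15.925
True
[(0.9, array([356.6, 131.9]))] [355.93645673 133.51062503]
```

View pics/insLc.png

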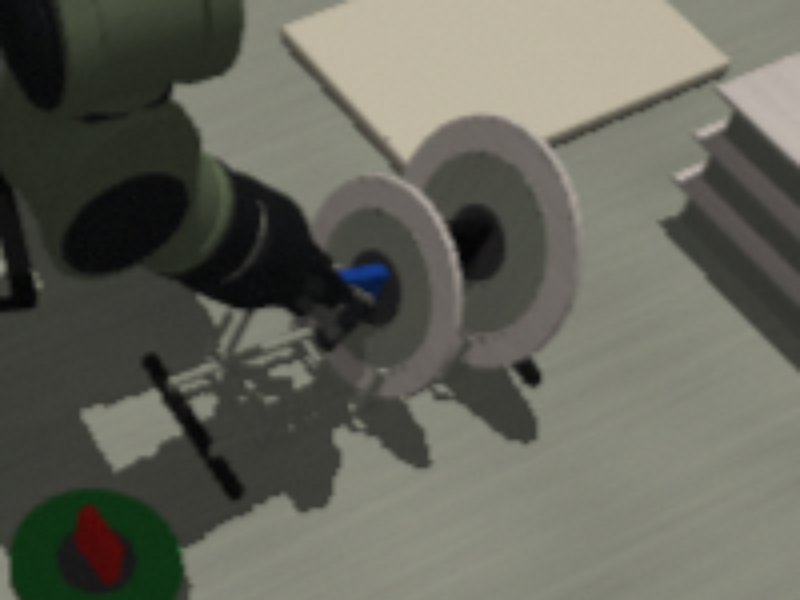

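```bash
python3 - <<'E'
from h import *
let_go(); s=get_state(); Rt=R.from_rotvec(s['eef_rot']).as_matrix(); p=s['position']
move_l(p-Rt[:,2]*.09,.15); move_l(p-Rt[:,2]*.09+[0,0,.08],.2)
g=wrist('afterL')
d=tip_of('wrist','large_lid_handle')
e=lid_place('large'); print([np.round(x['centre'],1) for x in d[:2]],proj(g,e[0]+e[1]@[0,0,.028]))
pick('small')
P,r=tool(*lid_place('small',.13),T30,1); movep(P,r); f=wrist('heldS')
heldfit('small',f,.057,.13); print(get_state()['finger_gap'],get_state()['clock'])
a=cv2.imread('pics/afterL.png');b=cv2.imread('pics/fit_small.png')
cv2.imwrite('pics/S.png',cv2.resize(np.hstack([a,b]),(800,300)))
E
```

```text
[array([261.2, 228.3]), array([260.1, 164.1])] [263.13864017 233.21796392]
touch False
z err [ 0.0008 -0.0001  0.001 ]
gap 0.13231295228352372 21.5417
F [-0.5 -0.6 -2.4] 0.12881410784778816 22.6917
small offs mm [ 1.7 -0.4 -0.7] tilt deg [ 1.  -0.3] rms 0.403720501156589 rms0 2.7003007045511764
0.12898326243714045 24.125
```

View pics/S.png

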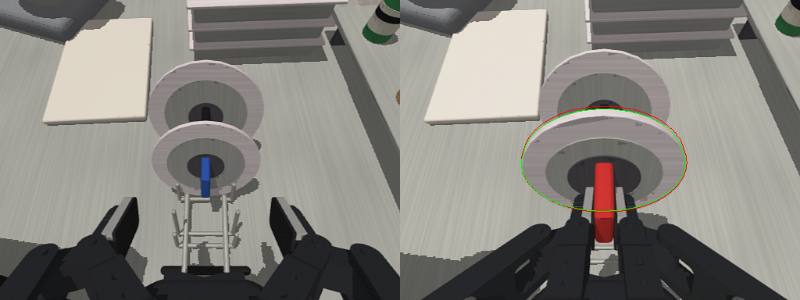

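The large lid stands in the middle bay with its handle to the front, at about (205,175) in the left panel. The small lid is held squarely in the right panel, within 2 mm and 1° of nominal. Now I insert and release it.

```bash
python3 - <<'E'
from h import *
ok=insert('small'); 
if ok:
    let_go(); s=get_state(); Rt=R.from_rotvec(s['eef_rot']).as_matrix(); p=s['position']
    move_l(p-Rt[:,2]*.09,.15); move_l(p-Rt[:,2]*.13+[0,0,.08],.2)
f=wrist('end'); w={n:tip_of('wrist',n+'_lid_handle') for n in LID}
g=grab_frame('scene'); save('endS.png',g)
t={n:tip_of('scene',n+'_lid_handle') for n in LID}
for n in LID:
    e=lid_place(n); P=e[0]+e[1]@[0,0,.028]
    print(n,'wrist',[np.round(d['centre']) for d in w[n][:2]],proj(f,P).round(),'scene',[np.round(d['centre']) for d in t[n][:4]],proj(g,P).round())
a=cv2.imread('pics/end.png');b=cv2.resize(cv2.imread('pics/endS.png')[50:242,230:486],(512,384))
cv2.imwrite('pics/E.png',cv2.resize(np.hstack([a,b]),(800,300)))
E
```

```text
leg1 False up 0.015612435792567865 [ 0.2  0.6 -1.8]
leg2 True up -0.0004143319190312794 [ 0.5 -0.9  2.9] 26.0667
large wrist [array([260., 153.])] [263. 154.] scene [array([356., 133.])] [356. 134.]
small wrist [array([263., 217.]), array([327., 354.])] [263. 219.] scene [array([293., 197.]), array([192., 309.]), array([330., 146.]), array([325., 245.])] [330. 147.]
```

View pics/E.png

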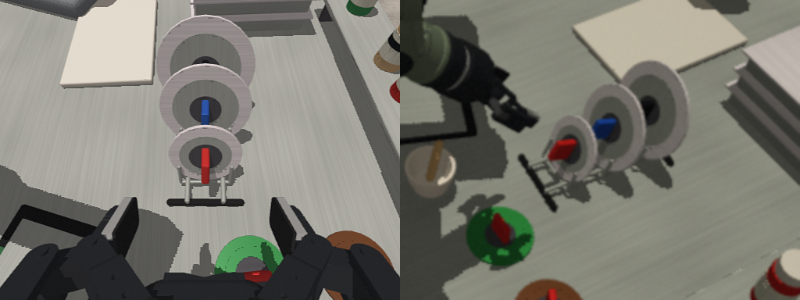

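Both lids stand in their bays, and both handles are within about 3 px of the predicted positions. The gripper is clear, so I'm handing in.

```bash
python3 -c "
from h import *
print(get_state()['clock']); sign_off()"
```

```text
28.5333
the job is handed in; nothing more can be done
```

Both lids are in the rack and the job is handed in, at 28.5 s of the 61 s allowed; `sign_off()` gives no verdict. The large blue-handled lid is in the middle bay and the small red-handled lid is in the front bay, with both handles to the front.

- **Placing:** I lowered each lid along its slot until it touched the rails. The tool force changed by about 7 N for the large lid and 5 N for the small one, within about 1 mm of the expected depth. Only then did I let go.
- **Last checks:** In both the wrist and scene pictures, each handle was within about 3 px of where it should be, and the gripper was clear. The stored lid, and the mortar where it showed, looked undisturbed.
- **Not checked:** I did not take a final measurement of the jars, the bottle or the mortar. The guarded moves met no unexpected contact.
- **Disagreements:** Just after I released the large lid, one detection was about 5 px off the prediction, but the later pictures agreed to within 3 px. One hand-picked rack tine point did not match the others, so the rack fit down-weighted it as an outlier.

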